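Load the label reader at the evaporator bench

TASK

Pull the blue knob fully out to open the label reader's shutter, then stand the amber sample jar centred on the reader's round pad, upright, with its white label squarely facing the window, and let go of it. Then push the blue knob fully home to close the shutter. Keep the jar upright and set it down rather than dropping it; do not work the black knob, and leave all the other ware standing or lying where it is.

Things in the scene. Friction and masses are not known exactly. Their poses are not given: they have to be found in the camera images.
- shutter_knob (a joint): Blue slide knob's travel along its own axis, m: 0 = fully home, 0.030 = fully out. It has a detent at both ends (about 5 N to leave either) and snaps to the nearer one.
- shutter_grip (a point): Grip point on the blue knob's axis; moves with it. Knob: cylinder 26 mm in diameter, 36 mm long; this point is 15 mm below its outer end and, with the knob home, 25 mm out from the sloping grey panel. Site z = knob axis, the way it is pulled: 40 degrees from vertical, leaning to the box's front. Site y is level, along the panel (110 mm wide, 136 mm up the slope).
- shutter_box: Fixed white box with the grey panel, blue stripes (panel, back, rear of visor) and blue knob; foot 125 x 110 mm, origin centre of its underside on an 8 mm tray; its front (low side) faces its -x. A clear visor 6 mm thick on two rear posts hangs over the panel: front edge at x = -6 mm (10 mm behind the home grip point), underside 180 mm above the origin (86 mm above that point).
- purge_knob (a joint): Black slide knob's travel (m), 0 = home; leave it alone. Same kind of box and knob as the blue one; the two boxes stand side by side in either order.
- purge_grip (a point): Same point on the black knob, which is to be left alone.
- reader: Fixed label reader: base plate 235 x 120 x 6 mm, round black pad 68 mm in diameter, and beyond it (reader's +x) a white block 110 mm wide, 90 mm deep, its top (blue panel) 106 mm above the bench, its front face 73 mm from the pad's centre. Origin: on the bench under the pad's centre; +x points from pad to block, z up.
- pad (a point): Centre of the pad's top surface, 12 mm above the bench; axes as the reader's.
- window (a point): Centre of the red window in the block's front face (44 x 30 mm), 72 mm from the pad's axis along the reader's +x, 47 mm above the bench; an aluminium shutter plate covers it while the blue knob is home and rises as it is pulled.
- jar: Amber sample jar, loose, about 0.16 kg: cylinder 50 mm in diameter up to 62 mm, white cap 46 mm in diameter above to 85 mm. Origin: centre of its underside; z up; +x points out through the middle of the white label. A black bar on the cap's top runs from the centre towards the label side.
- label (a point): Middle of the white label (36 mm tall, about 40 mm round the side), 25 mm from the jar's axis, 34 mm above its underside.
- bottle: Clear bottle with blue cap, 58 mm in diameter, 120 mm tall; loose bystander; origin centre of underside.
- beaker: Glass beaker, 68 mm in diameter, 85 mm tall; loose bystander; origin centre of underside.
- flask: Conical glass flask, 76 mm in diameter at the foot, 105 mm tall; loose bystander beside the reader; origin centre of underside.
- clear_jar: Clear jar with green cap, 60 mm in diameter, 80 mm tall; loose bystander; origin centre of underside.
- cork_ring: Cork ring, 90 mm outside diameter, 25 mm high; loose bystander; origin centre of underside.
- spatula: Spatula 180 mm long, lying flat; loose bystander; origin about its middle, x along it.
Not all that is in view belongs to the job. What is shaped like the jar but purple, red or yellow is not meant.

How it is judged:
On the way, in this order (a step that is already met when the one before it is completed fails the run):
1. the blue knob is pulled fully out (value of joint shutter_knob above 0.027 m), for 0.2 s.
2. the jar stands released on the pad, label facing the window, while the blue knob is still out (value of joint shutter_knob above 0.025 m and horizontal distance between jar and pad below 0.015 m and z of jar in the frame of pad below 0.004 m and angle between jar's own z axis and vertical below 0.08 rad and angle between the x axis of jar and the x axis of reader, either way round below 0.26 rad and distance between label and window below 0.07 m and contact force between the fingers and jar below 0.05 N and linear speed of jar below 0.02 m/s), for 0.3 s.
At the end, for the whole second after the job is handed in: The blue knob is home (within 3 mm), and the amber jar stands at rest and released on the pad, centred within 15 mm, upright within 4.5 degrees, its label facing the window within 15 degrees (value of joint shutter_knob below 0.003 m and horizontal distance between jar and pad below 0.015 m and z of jar in the frame of pad below 0.004 m and angle between jar's own z axis and vertical below 0.08 rad and angle between the x axis of jar and the x axis of reader, either way round below 0.26 rad and distance between label and window below 0.07 m and contact force between the fingers and jar below 0.05 N and linear speed of jar below 0.02 m/s); the robot touches nothing.
It fails at once if the jar is tipped more than 30 degrees (angle between jar's own z axis and vertical above 0.52 rad).
It fails at once if the jar is dropped: in the air with nothing touching it, more than 18 mm above the pad (height (world z) of jar above 0.03 m and contact force between jar and anything else below 0.001 N).
It fails at once if the black knob is pulled out more than 8 mm (value of joint purge_knob above 0.008 m).
It fails at once if other ware is shifted more than 20 mm or knocked over (distance of any of bottle, beaker, flask, clear_jar, cork_ring, spatula from where it was at the start of the episode above 0.02 m).
It also fails if it takes over 58 s, if anything falls off the work surface, if the arm or the gripper's body presses on something with over 40 N, if the wrist force passes 120 N, or if a joint passes its speed limit or range.

ROBOT

A 6-joint arm with a two-finger parallel gripper is mounted at the origin on the work surface. World frame = base frame: x ahead of the robot, y to its left, z up, the work surface at z = 0. Lengths are in m, angles in rad, forces in N, time in s.
With the tool pointing down it reaches from about 0.425 to 0.95 m from the base axis. Payload 3.5 kg.
Tool frame: the origin (TCP) lies between the finger pads; the fingertips stand 19 mm ahead of it and the grasp point (between the pads) is the TCP; z points along the fingers, y is the line along which they close (so a half turn about z gives the same grasp; the last joint's range is limited). The gripper opens to 85 mm and grips with 20 to 120 N. Pads are 22 mm wide; open, the fingers measure 114 mm over their backs; the gripper's body (76 mm by 85 mm) begins 54 mm behind the grasp point. The pads swing forward as they close: fully open they stand 13 mm farther back than shut.
Start: joints at [-1.39, 0.286, 1.577, -0, 1.279, -0.15], TCP at [0.219, -0.638, 0.25] pointing down, gripper open.
Joint ranges: [-2.77, 2.77], [-0.9, 2.22], [0.21, 2.48], [-1.53, 4.67], [0.24, 2.81], [-2.84, 2.84]. Speed limits (rad/s): [2.79, 2.79, 3.14, 3.14, 3.14, 3.14].

INTERFACE

Orientations are given as a unit quaternion [x, y, z, w].
In Python, from plant import monitor, eyes, ctrl gives the robot as it stands.
- The arm moves only by the shell command python3 -m handwheel 'ROWS' [FORCE]. ROWS is JSON, a list of rows, each a list of 7 numbers: the shift along the tool's x, y, z in units of 40 cm (1.0 is 40 cm), then the turn, a rotation vector about the tool's x, y, z in units of pi rad (1.0 is pi rad), then the opening, from -1 (shut) to 1 (fully open). A call has 1 to 12 rows; each row is the pose to reach, as a shift and turn from the pose commanded when the call began, along the tool's axes at that moment, turning the shorter way round; what a row does not reach only later rows make up. A row lasts 1/8 s, in which the tool goes at most 62.5 mm and 10.7 degrees, less where a joint would pass 70% of its speed; a pose out of reach is approached as far as the arm can. A call with a number of a shift or a turn outside -1 to 1 is refused whole. A call with a gripper value outside its range is refused whole. The fingers move at their own pace and stop on an object; FORCE is the grip in N (left out, the last holds). Time passes only in rows, so rows that repeat a pose let the fingers close. It gives the time, the measured TCP pose, the force, the opening and the grip force at its end, in the units of the state.
- monitor.get_state(): the state, without advancing time (a new reading comes with each control period).
- eyes.read_camera(name): name is "side" or "top" or "wrist"; returns the picture (384x512x3 uint8, red, green, blue); there is no depth.
- eyes.camera_params(name): a dict with "K" (3x3 intrinsics, pixels), "k1" (the pictures are not rectified: a ray, as slopes to the right and down, at radius r is drawn at 1 + k1 r^2 times it, then the intrinsics apply), "R" (3x3) and "t" (3): a world point X has camera coordinates R X + t. Camera axes: x right, y down, z forward; pixel columns grow to the right and rows downward; lengths in m; the calibration is good to about 2 mm. A picture is of the moment at which its call begins: read the wrist's pose just before it. camera_params takes no time and is no camera call; for the wrist camera it gives the pose at the moment of the call.
- ctrl.sign_off(): hands the job in; it is judged then, once.
The state is a dict: "time": time; "qpos": joint angles; "dq": joint speeds; "joint_efforts": joint torques, N m; "eef_pos": TCP position; "tcp_rot": TCP orientation; "contact_force": force on the tool from outside, world axes, zero at the start; "wrist_torque": the same for the moment, N m; "opening": opening from 0.0 (shut) to 1.0 (fully open); "finger_force": force on a finger pad.
Only numpy, scipy, OpenCV 4.12 (cv2) and the standard library are available. Lean on these libraries where they do the work, as an engineer would, in place of code of your own. Each camera call takes 0.05 s, during which the arm holds its last target. There are 200 camera calls.

## Working session

There is one attempt and no reset: what is moved stays moved. The work goes in short steps, Python scripts to look and compute and a shell command to move; the robot and the scene stay as the last step left them, time stands still between calls to the robot, and variables do not carry over. Pictures are saved under pics/ and viewed, at most 10 in all, crops included, and the job is handed in when it is done.

```bash
ls; mkdir -p pics
python3 - <<'E'
from plant import monitor, eyes
import cv2,numpy as np
a=[]
for n in("side","top"):
    im=eyes.read_camera(n); cv2.imwrite(f"pics/{n}0.png",im[:,:,::-1])
    p=eyes.camera_params(n); print(n,{k:np.round(v,4).tolist() for k,v in p.items()})
    big=cv2.resize(im[:,:,::-1],(800,600),interpolation=cv2.INTER_CUBIC); cv2.imwrite(f"pics/{n}0b.png",big)
print(monitor.get_state())
E
```

```text
pics
side {'K': [[454.0728, 0.0, 259.0903], [0.0, 454.0728, 186.8253], [0.0, 0.0, 1.0]], 'k1': 0.0316, 'R': [[-0.9018, -0.4321, -0.0001], [-0.3076, 0.6422, -0.7021], [0.3035, -0.6332, -0.712]], 't': [0.4228, 0.2168, 1.2825]}
top {'K': [[354.7309, 0.0, 252.0337], [0.0, 354.7309, 197.376], [0.0, 0.0, 1.0]], 'k1': -0.0452, 'R': [[0.018, -0.9994, 0.0307], [-0.9817, -0.0235, -0.1889], [0.1895, -0.0267, -0.9815]], 't': [-0.0163, 0.5119, 0.9085]}
{'time': 0.1, 'qpos': array([-1.39000521e+00,  2.87104625e-01,  1.57804803e+00,  1.93193272e-05,
        1.27863975e+00, -1.50022387e-01]), 'dq': array([-0.00062942, -0.00084349, -0.00326829,  0.00044304, -0.00049116,
        0.00117551]), 'joint_efforts': array([ 4.48134579e-04, -4.07297158e+01, -2.93700153e+01, -1.70681565e-04,
        3.42354579e-03,  4.31200249e-06]), 'eef_pos': array([ 0.21916283, -0.6378286 ,  0.24905767]), 'tcp_rot': array([ 9.86351326e-01,  1.64650694e-01, -7.67405397e-06, -1.09988812e-03]), 'contact_force': array([-0.09706465,  0.85298946,  0.6457414 ]), 'wrist_torque': array([0.02155802, 0.01245658, 0.00186107]), 'finger_force': 0.0, 'opening': 0.9990867754280489}
```

View pics/top0b.png

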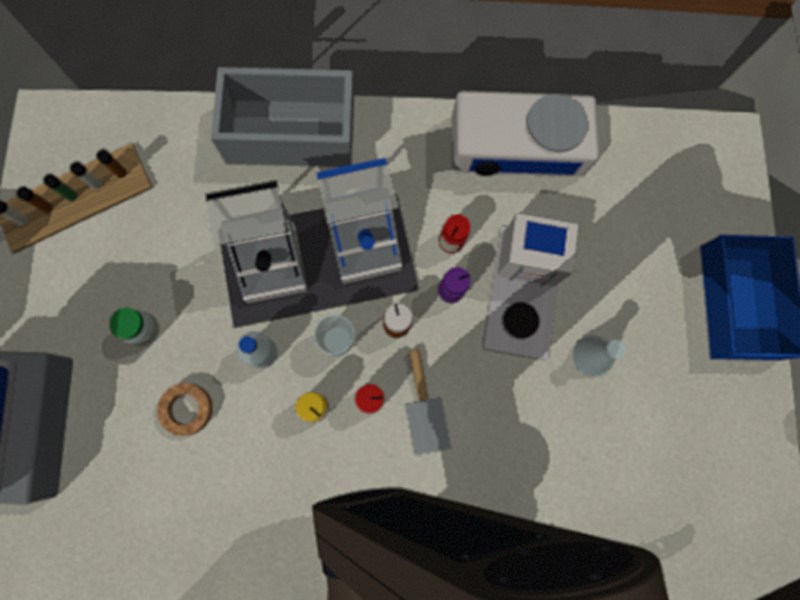

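View pics/side0b.png

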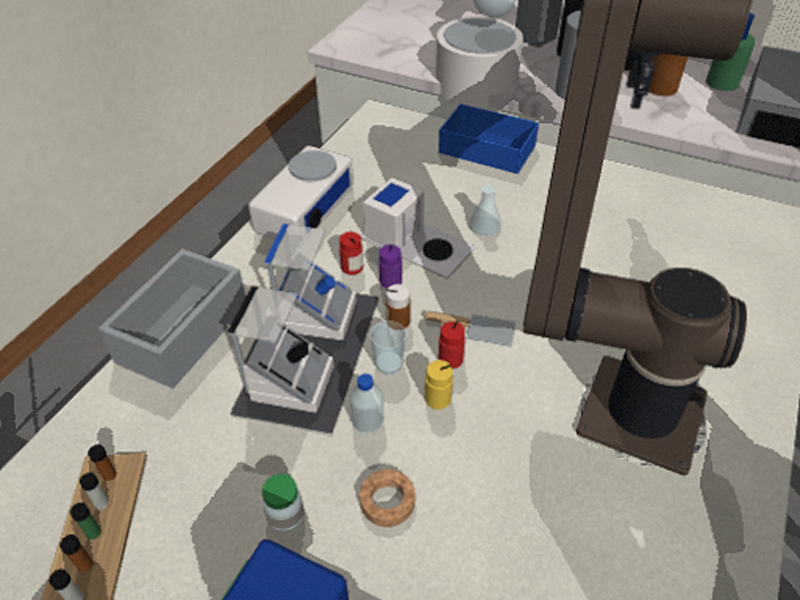

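The top view shows the blue box (knob at big-pixel 366,240), the amber jar with white cap at (398,317), bar pointing up (+x), the pad at (521,320) and the block's blue panel at (546,238). The side view shows the same, with the knob at (326,285) and the cap at (398,295).

```bash
cat > h.py <<'E'
import numpy as np,cv2
from scipy.optimize import least_squares
from scipy.spatial.transform import Rotation as Rot
from plant import monitor, eyes
def params(n): return {k:np.array(v) for k,v in eyes.camera_params(n).items()}
def ray(p,uv):
    x=np.array([(uv[0]-p['K'][0,2])/p['K'][0,0],(uv[1]-p['K'][1,2])/p['K'][1,1]]); u=x.copy()
    for _ in range(10): u=x/(1+p['k1']*(u@u))
    return -p['R'].T@p['t'], p['R'].T@np.array([u[0],u[1],1])
def atz(p,uv,z):
    o,d=ray(p,uv); return o+d*(z-o[2])/d[2]
def proj(p,X):
    c=p['R']@np.asarray(X)+p['t']; u=c[:2]/c[2]; u=u*(1+p['k1']*(u@u)); return u*np.array([p['K'][0,0],p['K'][1,1]])+p['K'][:2,2]
def tri(obs):
    f=lambda X:np.concatenate([proj(p,X)-uv for p,uv in obs])
    r=least_squares(f,[.6,-.1,.1]); return r.x,np.abs(r.fun).max()
def blob(im,lo,hi,win):  # HSV mask centroid, window x0,y0,x1,y1
    x0,y0,x1,y1=win; h=cv2.cvtColor(im,cv2.COLOR_RGB2HSV)[y0:y1,x0:x1]
    m=cv2.inRange(h,np.array(lo),np.array(hi)); n,l,s,c=cv2.connectedComponentsWithStats(m)
    i=1+np.argmax(s[1:,4]); return c[i]+[x0,y0],s[i,4],(l==i)
E
python3 - <<'E'
from h import *
T=cv2.imread("pics/top0.png")[:,:,::-1].copy();S=cv2.imread("pics/side0.png")[:,:,::-1].copy()
pt,ps=params("top"),params("side")
B=([100,110,50],[130,255,255])
kt,a,_=blob(T,*B,(226,143,244,164));ks,b,_=blob(S,*B,(200,172,218,192));print("knob px",kt,a,ks,b,tri([(pt,kt),(ps,ks)]))
pd,a,_=blob(T,[0,0,0],[180,255,45],(315,185,352,222));print("pad",pd,a,atz(pt,pd,.012))
pb,a,_=blob(S,[0,0,0],[180,255,45],(265,148,295,168));print("pad side",pb,a,atz(ps,pb,.012))
w,a,_=blob(T,*B,(330,135,370,168));print("panel top",w,a,atz(pt,w,.106)); 
w,a,_=blob(S,*B,(236,112,268,134));print("panel side",w,a,atz(ps,w,.106))
c,a,_=blob(T,[0,0,110],[180,70,255],(244,192,265,206));print("cap",c,a,atz(pt,c,.085))
c,a,_=blob(S,[0,0,110],[180,70,255],(245,180,264,195));print("cap side",c,a,atz(ps,c,.085))
cr=cv2.resize(T[130:230,200:380],(800,444),interpolation=cv2.INTER_CUBIC);cv2.imwrite("pics/ct.png",cr[:,:,::-1])
cr=cv2.resize(S[140:240,150:310],(800,500),interpolation=cv2.INTER_CUBIC);cv2.imwrite("pics/cs.png",cr[:,:,::-1])
E
```

```text
knob px [233.85185185 152.86111111] 108 [207.75       181.26785714] 112 (array([0.61854592, 0.04541446, 0.10317456]), np.float64(0.020600655810511626))
pad [332.98786408 204.52184466] 412 [ 0.50421235 -0.23538743  0.012     ]
pad side [279.61658031 159.23834197] 193 [ 0.50160669 -0.2330506   0.012     ]
panel top [348.60332542 152.18527316] 421 [ 0.62838826 -0.25617975  0.106     ]
panel side [249.8969697  124.22424242] 165 [ 0.62651448 -0.25614131  0.106     ]
cap [254.38265306 199.60714286] 196 [ 0.49943362 -0.01076215  0.085     ]
cap side [255.70967742 187.4516129 ] 217 [ 0.48471158 -0.00951673  0.085     ]
```

View pics/ct.png

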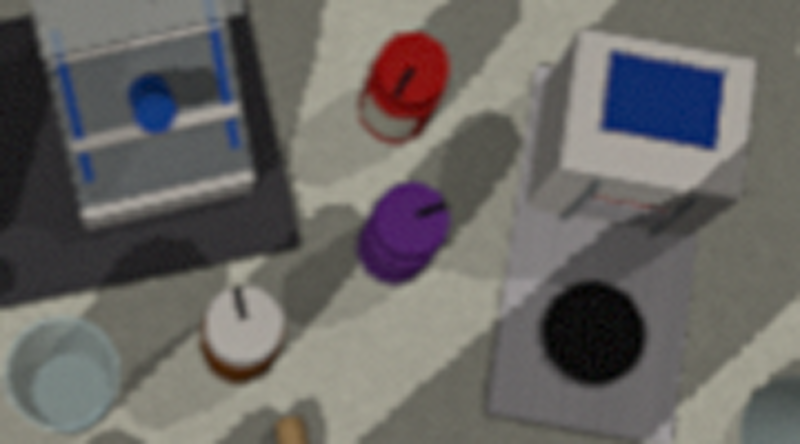

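View pics/cs.png

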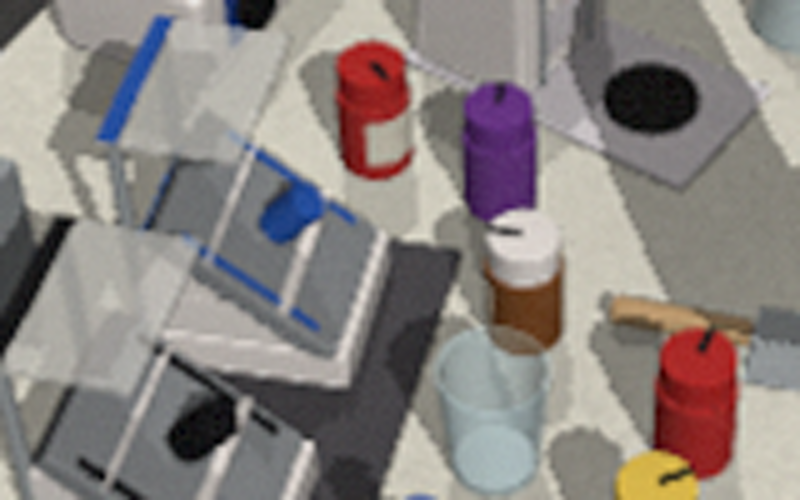

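The crops show the knob at top-crop (152,103), the box front edge from (82,215) to (252,180), the cap centre at (244,324) with its bar end at (236,287), and the pad at (594,332). In the side crop the cap centre is at (524,230) and the bar tip at (490,230).

```bash
cat >> h.py <<'E'
def pose(): s=monitor.get_state(); return np.array(s['eef_pos']),Rot.from_quat(s['tcp_rot'])
def go(p,R,label=""):
    p0,R0=pose(); d=R0.inv().apply(np.asarray(p)-p0); r=(R0.inv()*R).as_rotvec()
    n=max(np.linalg.norm(d)/.0625,np.degrees(np.linalg.norm(r))/10.7)
    print(label,"row",np.round(d/.4,4).tolist()+np.round(r/np.pi,4).tolist(),"rows>=%.1f"%n)
def down(yaw): return Rot.from_matrix(np.array([[np.cos(yaw),np.sin(yaw),0],[np.sin(yaw),-np.cos(yaw),0],[0,0,-1.]]))  # tool x at yaw
def tilt(yaw):
    c,s=np.cos(np.radians(40)),np.sin(np.radians(40)); return Rot.from_euler('z',yaw)*Rot.from_matrix(np.array([[c,0,s],[0,-1,0],[s,0,-c]]))
E
python3 - <<'E'
from h import *
pt,ps=params("top"),params("side")
ct=lambda u,v,z:atz(pt,(200+(u-1.7)/4.444,130+(v-1.7)/4.444),z)
cs=lambda u,v,z:atz(ps,(150+(u-2)/5,140+(v-2)/5),z)
def yaw(a,b,off=0):
    d=b-a; return round(np.degrees(np.arctan2(d[1],d[0]))+off,1)
print("box front top",yaw(ct(252,178,.039),ct(82,213,.039),-90),"tray",yaw(ct(298,243,.008),ct(10,302,.008),-90))
print("box front side",yaw(cs(385,235,.039),cs(330,355,.039),-90),"mid",(ct(252,178,.039)+ct(82,213,.039))/2,(cs(385,235,.039)+cs(330,355,.039))/2)
print("jar top",ct(244,324,.085),yaw(ct(244,322,.085),ct(237,288,.085)),"side",cs(524,230,.085),yaw(cs(522,233,.085),cs(491,229,.085)))
print("reader plate",yaw(ct(490,412,.006),ct(540,65,.006)),"panel edges",yaw(ct(602,128,.106),ct(610,52,.106)),yaw(ct(716,149,.106),ct(602,130,.106),-90))
E
```

```text
box front top 13.5 tray 13.2
box front side 10.2 mid [0.57994842 0.03617247 0.039     ] [0.58039388 0.03837375 0.039     ]
jar top [ 0.49175901 -0.01125447  0.085     ] 12.4 side [ 0.49175204 -0.01489925  0.085     ] 15.3
reader plate -9.0 panel edges -7.5 -8.1
```

Run:
```python
from h import *
y=np.radians(13);R=tilt(y);g=np.array([.616,.045,.102]);p=g-R.apply([0,0,.15]);print(p)
p0,R0=pose();go(p0+(p-p0)/2+[.05,0,.02],Rot.from_rotvec((R*R0.inv()).as_rotvec()/2)*R0,"half")
```

```text
[0.52205305 0.02331064 0.21690667]
half row [0.7447, -0.6181, -0.0082, -0.0061, 0.111, 0.0157] rows>=6.2
```

```bash
python3 -m handwheel '[[0.745,-0.618,-0.008,-0.006,0.111,0.016,1],[0.745,-0.618,-0.008,-0.006,0.111,0.016,1],[0.745,-0.618,-0.008,-0.006,0.111,0.016,1],[0.745,-0.618,-0.008,-0.006,0.111,0.016,1],[0.745,-0.618,-0.008,-0.006,0.111,0.016,1],[0.745,-0.618,-0.008,-0.006,0.111,0.016,1],[0.745,-0.618,-0.008,-0.006,0.111,0.016,1],[0.745,-0.618,-0.008,-0.006,0.111,0.016,1],[0.745,-0.618,-0.008,-0.006,0.111,0.016,1]]' 30
python3 - <<'E'
from h import *
y=np.radians(13);R=tilt(y);g=np.array([.616,.045,.102]);p=g-R.apply([0,0,.15]);print(pose()[0]);go(p,R)
E
```

```text
time: 1.23
eef_pos: [0.4203, -0.309, 0.2534]
tcp_rot: [0.975, 0.137, 0.172, -0.019]
contact_force: [0.2, 0.1, -1.0]
opening: 1.004
finger_force: 0.0
[ 0.42033351 -0.30902362  0.25343491]
 row [0.4146, -0.7306, 0.2401, -0.0052, 0.1111, 0.0154] rows>=5.6
```

```bash
python3 -m handwheel '[[0.415,-0.731,0.24,-0.005,0.111,0.015,1],[0.415,-0.731,0.24,-0.005,0.111,0.015,1],[0.415,-0.731,0.24,-0.005,0.111,0.015,1],[0.415,-0.731,0.24,-0.005,0.111,0.015,1],[0.415,-0.731,0.24,-0.005,0.111,0.015,1],[0.415,-0.731,0.24,-0.005,0.111,0.015,1],[0.415,-0.731,0.24,-0.005,0.111,0.015,1],[0.415,-0.731,0.24,-0.005,0.111,0.015,1],[0.415,-0.731,0.24,-0.005,0.111,0.015,1]]'
python3 - <<'E'
from h import *
y=np.radians(13);R=tilt(y);g=np.array([.616,.045,.102]);p0,_=pose();pw=params("wrist");W=eyes.read_camera("wrist")
go(g-R.apply([0,0,.003]),R)
print("knob proj",proj(pw,g),"outer end",proj(pw,g-R.apply([0,0,.015])))
c,a,_=blob(W,[100,110,50],[130,255,255],(0,0,512,384));print(c,a)
cv2.imwrite("pics/w1.png",W[:,:,::-1])
E
```

```text
time: 2.35
eef_pos: [0.5224, 0.023, 0.2174]
tcp_rot: [0.934, 0.106, 0.34, -0.039]
contact_force: [0.6, 0.2, 0.2]
opening: 1.002
finger_force: 0.0
 row [-0.0013, -0.0005, 0.3681, 0.0, -0.0001, 0.0] rows>=2.4
knob proj [257.14023614 186.10217564] outer end [257.15649169 191.28021048]
[251.32125834  20.97902765] 2098
```

View pics/w1.png

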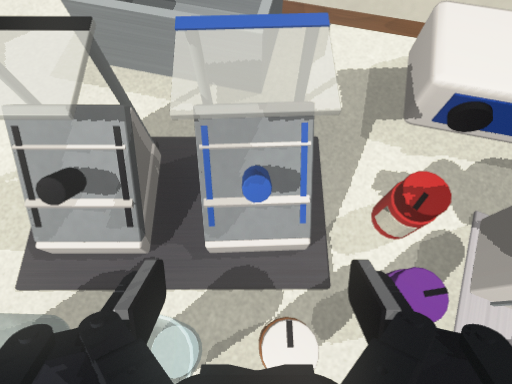

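The wrist picture shows the blue knob's end at (257,187) against a predicted (257,191), midway between the stripes, so I approach with about a 2 mm upslope shift.

```bash
python3 -m handwheel '[[0.003,0,0.15,0,0,0,1],[0.003,0,0.25,0,0,0,1],[0.003,0,0.32,0,0,0,1],[0.003,0,0.367,0,0,0,1],[0.003,0,0.367,0,0,0,1],[0.003,0,0.367,0,0,0,-1],[0.003,0,0.367,0,0,0,-1],[0.003,0,0.367,0,0,0,-1],[0.003,0,0.367,0,0,0,-1],[0.003,0,0.367,0,0,0,-1],[0.003,0,0.367,0,0,0,-1]]' 50
```

```text
time: 3.78
eef_pos: [0.6153, 0.0451, 0.1067]
tcp_rot: [0.933, 0.107, 0.341, -0.038]
contact_force: [-7.0, -6.5, 5.8]
opening: 0.29
finger_force: 48.5
```

```bash
python3 -m handwheel '[[0,0,-0.015,0,0,0,-1],[0,0,-0.03,0,0,0,-1],[0,0,-0.045,0,0,0,-1],[0,0,-0.06,0,0,0,-1],[0,0,-0.075,0,0,0,-1],[0,0,-0.08,0,0,0,-1],[0,0,-0.08,0,0,0,-1],[0,0,-0.08,0,0,0,-1],[0,0,-0.08,0,0,0,-1]]'
```

```text
time: 4.9
eef_pos: [0.5963, 0.0401, 0.13]
tcp_rot: [0.933, 0.106, 0.341, -0.037]
contact_force: [19.6, -3.0, -16.2]
opening: 0.283
finger_force: 53.8
```

```bash
python3 -m handwheel '[[0,0,0.003,0,0,0,-1],[0,0,0.003,0,0,0,1],[0,0,0.003,0,0,0,1],[0,0,0.003,0,0,0,1],[0,0,0.003,0,0,0,1],[0,0,0.003,0,0,0,1],[0,0,-0.1,0,0,0,1],[0,0,-0.2,0,0,0,1],[0,0,-0.28,0,0,0,1],[0,0,-0.28,0,0,0,1]]'
python3 - <<'E'
from h import *
pt=params("top");T=eyes.read_camera("top")
kt,a,_=blob(T,[100,110,50],[130,255,255],(215,143,250,180));print("knob px",kt,a, "expect out end",proj(pt,[.616-.0188,.045-.0043,.125]),"home",proj(pt,[.616,.045,.102]))
go([.485,-.0125,.20],down(np.radians(13)),"above jar")
E
```

```text
time: 6.15
eef_pos: [0.5253, 0.025, 0.2185]
tcp_rot: [0.933, 0.108, 0.342, -0.038]
contact_force: [0.7, -0.7, -0.6]
opening: 0.998
finger_force: 0.0
knob px [235.46428571 157.52678571] 112 expect out end [235.31286902 158.30474873] home [233.99672308 153.95832316]
above jar row [-0.1183, 0.0692, -0.0445, 0.0001, -0.223, 0.0009] rows>=3.8
```

Run:
```python
from h import *
go([.455,-.02,.25],down(np.radians(13)),"view jar")
```

```text
view jar row [-0.0969, 0.0706, -0.1899, 0.0001, -0.223, 0.0009] rows>=3.8
```

```bash
python3 -m handwheel '[[-0.097,0.071,-0.19,0,-0.223,0.001,1],[-0.097,0.071,-0.19,0,-0.223,0.001,1],[-0.097,0.071,-0.19,0,-0.223,0.001,1],[-0.097,0.071,-0.19,0,-0.223,0.001,1],[-0.097,0.071,-0.19,0,-0.223,0.001,1],[-0.097,0.071,-0.19,0,-0.223,0.001,1],[-0.097,0.071,-0.19,0,-0.223,0.001,1],[-0.097,0.071,-0.19,0,-0.223,0.001,1]]' 30
python3 - <<'E'
from h import *
pw=params("wrist");W=eyes.read_camera("wrist")
print(proj(pw,[.492,-.0125,.085]),np.round(pw['R'].T@-pw['t'],3))
cv2.imwrite("pics/w2.png",W[:,:,::-1])
E
```

```text
time: 7.2
eef_pos: [0.4543, -0.0201, 0.249]
tcp_rot: [0.994, 0.113, -0.001, -0.0]
contact_force: [-0.5, -0.1, -0.0]
opening: 1.002
finger_force: 0.0
[258.99954475 139.09552634] [ 0.535 -0.001  0.373]
```

View pics/w2.png

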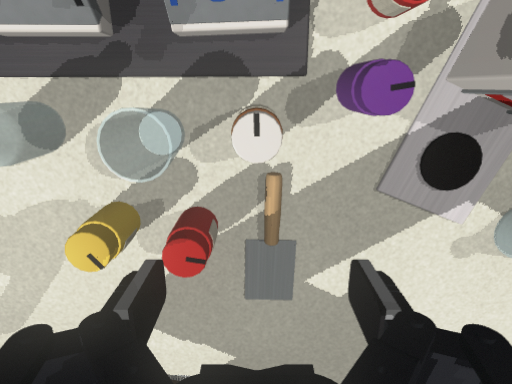

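The wrist picture shows the cap centred at about (257,136) with its bar straight up to (257,113), the pad at (450,161), and the red window showing at (504,98) with the shutter up.

Run:
```python
from h import *
pw=params("wrist");W=cv2.imread("pics/w2.png")[:,:,::-1].copy()
x0,y0,x1,y1=228,108,288,168
_,a,m=blob(W,[0,0,190],[180,40,255],(x0,y0,x1,y1))
c=max(cv2.findContours(m.astype(np.uint8),cv2.RETR_EXTERNAL,cv2.CHAIN_APPROX_NONE)[0],key=cv2.contourArea);e=cv2.fitEllipse(cv2.convexHull(c));ctr=np.array(e[0])+[x0,y0]
print(e[1],ctr,"jar",atz(pw,ctr,.085),"bar",atz(pw,(256.5,114),.085))
g=cv2.cvtColor(W,cv2.COLOR_RGB2GRAY); ys,xs=np.where((g[115:136,245:268]<70));L=np.polyfit(ys,xs+245.,1);print(L)
a,b=atz(pw,(np.polyval(L,20),135),.085),atz(pw,(np.polyval(L,0),115),.085);print("bar yaw",np.degrees(np.arctan2(*(b-a)[1::-1])))
pc,n,_=blob(W,[0,0,0],[180,255,45],(410,125,490,198));print("pad",pc,n,atz(pw,pc,.012))
```

```text
(60.901527404785156, 81.5138168334961) [251.29198647 142.59050751] jar [ 0.48752072 -0.00654325  0.085     ] bar [ 0.51275961 -0.00550619  0.085     ]
[4.60430391e-15 2.56500000e+02]
bar yaw 12.972097001407608
pad [450.52489856 160.85798598] 2711 [ 0.50600558 -0.23337751  0.012     ]
```

Run:
```python
from h import *
go([.493,-.0112,.048],down(np.radians(13)))
```

```text
row [0.0998, 0.0005, 0.503, -0.0003, 0.0005, -0.0001] rows>=3.3
```

```bash
python3 -m handwheel '[[0.1,0.001,0.1,0,0,0,1],[0.1,0.001,0.22,0,0,0,1],[0.1,0.001,0.34,0,0,0,1],[0.1,0.001,0.43,0,0,0,1],[0.1,0.001,0.48,0,0,0,1],[0.1,0.001,0.503,0,0,0,1],[0.1,0.001,0.503,0,0,0,1],[0.1,0.001,0.503,0,0,0,-1],[0.1,0.001,0.503,0,0,0,-1],[0.1,0.001,0.503,0,0,0,-1],[0.1,0.001,0.503,0,0,0,-1],[0.1,0.001,0.503,0,0,0,-1]]' 40
```

```text
time: 8.75
eef_pos: [0.4944, -0.0115, 0.0492]
tcp_rot: [0.994, 0.113, -0.0, -0.0]
contact_force: [-1.1, 0.8, 6.2]
opening: 0.576
finger_force: 41.8
```

```bash
python3 -m handwheel '[[0,0,-0.05,0,0,0,-1],[0,0,-0.15,0,0,0,-1],[0,0,-0.25,0,0,0,-1],[0,0,-0.35,0,0,0,-1],[0,0,-0.35,0,0,0,-1],[0,0,-0.35,0,0,0,-1]]'
python3 - <<'E'
from h import *
p,R=pose();pw=params("wrist");W=eyes.read_camera("wrist");S=eyes.read_camera("side")
cv2.imwrite("pics/w3.png",np.hstack([W,cv2.resize(S[140:260,190:310],(288,288))if 0 else cv2.resize(S[100:260,180:300],(288,384))])[:,:,::-1])
go([.504,-.2345,p[2]],down(np.radians(-8.8)),"over pad")
E
```

```text
time: 9.5
eef_pos: [0.4925, -0.0111, 0.1861]
tcp_rot: [0.994, 0.113, -0.003, -0.001]
contact_force: [-0.9, -0.1, -2.2]
opening: 0.574
finger_force: 41.8
over pad row [-0.0968, 0.5509, -0.0033, -0.0006, 0.0023, 0.1211] rows>=3.6
```

View pics/w3.png

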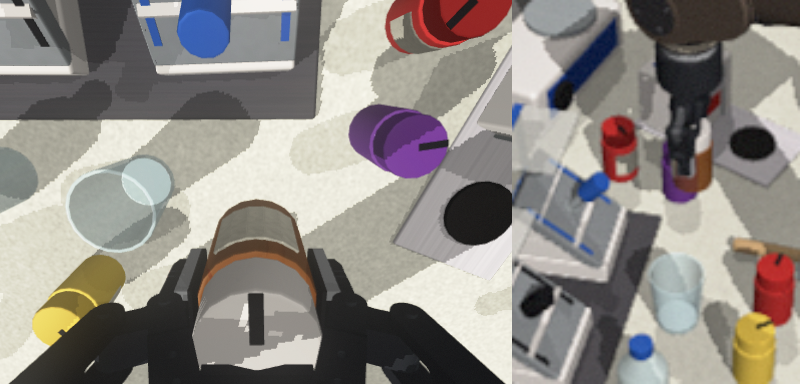

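The jar is held upright with the bar along tool x; the cap's far edge is near (257,290), and the blue knob is still out.

```bash
python3 -m handwheel '[[-0.097,0.551,-0.003,0,0.002,0.121,-1],[-0.097,0.551,-0.003,0,0.002,0.121,-1],[-0.097,0.551,-0.003,0,0.002,0.121,-1],[-0.097,0.551,-0.003,0,0.002,0.121,-1],[-0.097,0.551,-0.003,0,0.002,0.121,-1],[-0.097,0.551,-0.003,0,0.002,0.121,-1],[-0.097,0.551,-0.003,0,0.002,0.121,-1],[-0.097,0.551,-0.003,0,0.002,0.121,-1],[-0.097,0.551,-0.003,0,0.002,0.121,-1]]'
python3 - <<'E'
from h import *
p,R=pose();pw=params("wrist")
for dx in(.018,.023,.028):print(dx,proj(pw,p+R.apply([dx,0,-.036])))
go([.504,-.2345,.0625],down(np.radians(-8.8)),"down")
E
```

```text
time: 10.72
eef_pos: [0.5056, -0.2342, 0.189]
tcp_rot: [0.997, -0.076, 0.002, -0.0]
contact_force: [0.6, 1.0, -1.1]
opening: 0.577
finger_force: 42.1
0.018 [258.17266439 298.21500315]
0.023 [258.19446896 284.91203828]
0.028 [258.21699615 271.19021035]
down row [-0.0049, 0.0018, 0.3162, -0.0004, -0.0011, 0.0005] rows>=2.0
```

```bash
python3 -m handwheel '[[-0.002,0.002,0.12,0,-0.001,0,-1],[-0.002,0.002,0.22,0,-0.001,0,-1],[-0.002,0.002,0.28,0,-0.001,0,-1],[-0.002,0.002,0.30,0,-0.001,0,-1],[-0.002,0.002,0.31,0,-0.001,0,-1],[-0.002,0.002,0.315,0,-0.001,0,-1],[-0.002,0.002,0.315,0,-0.001,0,-1],[-0.002,0.002,0.315,0,-0.001,0,-1]]'
```

```text
time: 11.72
eef_pos: [0.5054, -0.2357, 0.0637]
tcp_rot: [0.997, -0.076, 0.001, -0.0]
contact_force: [-0.9, -0.9, -1.2]
opening: 0.572
finger_force: 42.1
```

```bash
python3 -m handwheel '[[0,0,0.003,0,0,0,-1],[0,0,0.005,0,0,0,-1],[0,0,0.005,0,0,0,-1]]'
```

```text
time: 12.1
eef_pos: [0.5051, -0.2355, 0.0612]
tcp_rot: [0.997, -0.077, 0.0, -0.001]
contact_force: [-0.5, 0.3, -0.1]
opening: 0.573
finger_force: 42.5
```

```bash
python3 -m handwheel '[[0,0,0.002,0,0,0,-1],[0,0,0.003,0,0,0,-1],[0,0,0.003,0,0,0,-1]]'
```

```text
time: 12.48
eef_pos: [0.5052, -0.2355, 0.0612]
tcp_rot: [0.997, -0.076, -0.0, -0.001]
contact_force: [-4.0, 3.0, 8.6]
opening: 0.571
finger_force: 42.8
```

Contact at the expected height. Release and rise.

```bash
python3 -m handwheel '[[0,0,-0.001,0,0,0,-1],[0,0,-0.001,0,0,0,1],[0,0,-0.001,0,0,0,1],[0,0,-0.001,0,0,0,1],[0,0,-0.001,0,0,0,1],[0,0,-0.001,0,0,0,1],[0,0,-0.05,0,0,0,1],[0,0,-0.15,0,0,0,1],[0,0,-0.28,0,0,0,1],[0,0,-0.40,0,0,0,1],[0,0,-0.40,0,0,0,1],[0,0,-0.40,0,0,0,1]]'
python3 - <<'E'
from h import *
T=eyes.read_camera("top");S=eyes.read_camera("side");W=eyes.read_camera("wrist");pt,ps,pw=params("top"),params("side"),params("wrist")
f=lambda im,w:cv2.resize(im[w[1]:w[3],w[0]:w[2]],(400,300),interpolation=cv2.INTER_CUBIC)
cv2.imwrite("pics/p4.png",np.hstack([f(W,(0,0,512,384)),f(S,(230,90,310,150+0))])[:,:,::-1])
cv2.imwrite("pics/w4.png",W[:,:,::-1]);print(proj(pw,[.504,-.2345,.097]),proj(ps,[.504,-.2345,.097]),proj(ps,[.504,-.2345,.012]))
y=np.radians(13);R=tilt(y);go(np.array([.597,.0407,.125])-R.apply([0,0,.12]),R,"knob")
E
```

```text
time: 13.98
eef_pos: [0.5047, -0.2355, 0.2202]
tcp_rot: [0.997, -0.076, 0.0, -0.001]
contact_force: [0.1, 1.3, -1.6]
opening: 1.002
finger_force: 0.0
[257.3816593 195.2143955] [279.95666931 139.76313533] [279.15351771 158.78653996]
knob row [-0.0546, -0.6452, 0.0044, 0.0412, 0.2202, -0.1164] rows>=4.2
```

View pics/p4.png

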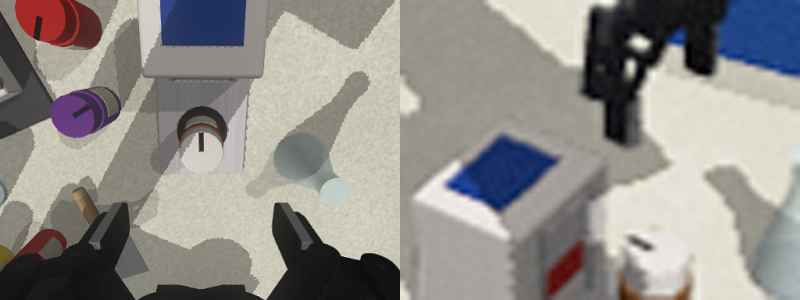

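The jar stands on the pad: its cap is at full-size (257,194) against a predicted (257,195), the bar points squarely at the block, and the red window is open. Next is the knob.

```bash
python3 -m handwheel '[[-0.055,-0.645,0.004,0.041,0.22,-0.116,1],[-0.055,-0.645,0.004,0.041,0.22,-0.116,1],[-0.055,-0.645,0.004,0.041,0.22,-0.116,1],[-0.055,-0.645,0.004,0.041,0.22,-0.116,1],[-0.055,-0.645,0.004,0.041,0.22,-0.116,1],[-0.055,-0.645,0.004,0.041,0.22,-0.116,1],[-0.055,-0.645,0.004,0.041,0.22,-0.116,1],[-0.055,-0.645,0.004,0.041,0.22,-0.116,1],[-0.055,-0.645,0.004,0.041,0.22,-0.116,1]]'
python3 - <<'E'
from h import *
go([.5963,.0401,.130],tilt(np.radians(13)))
E
```

```text
time: 15.25
eef_pos: [0.5229, 0.022, 0.2187]
tcp_rot: [0.933, 0.106, 0.341, -0.037]
contact_force: [0.1, 0.0, 0.6]
opening: 1.002
finger_force: 0.0
 row [0.0018, -0.0039, 0.2912, 0.0011, -0.0005, -0.0001] rows>=1.9
```

```bash
python3 -m handwheel '[[0.001,-0.004,0.1,0,0,0,1],[0.001,-0.004,0.2,0,0,0,1],[0.001,-0.004,0.26,0,0,0,1],[0.001,-0.004,0.29,0,0,0,1],[0.001,-0.004,0.29,0,0,0,1],[0.001,-0.004,0.29,0,0,0,-1],[0.001,-0.004,0.29,0,0,0,-1],[0.001,-0.004,0.29,0,0,0,-1],[0.001,-0.004,0.29,0,0,0,-1],[0.001,-0.004,0.29,0,0,0,-1],[0.001,-0.004,0.29,0,0,0,-1]]' 50
```

```text
time: 16.62
eef_pos: [0.5957, 0.0398, 0.1307]
tcp_rot: [0.933, 0.106, 0.341, -0.036]
contact_force: [-2.3, -3.8, 3.2]
opening: 0.285
finger_force: 48.9
```

```bash
python3 -m handwheel '[[0,0,0.015,0,0,0,-1],[0,0,0.03,0,0,0,-1],[0,0,0.045,0,0,0,-1],[0,0,0.06,0,0,0,-1],[0,0,0.072,0,0,0,-1],[0,0,0.077,0,0,0,-1],[0,0,0.077,0,0,0,-1],[0,0,0.077,0,0,0,-1]]'
```

```text
time: 17.62
eef_pos: [0.6143, 0.0448, 0.1079]
tcp_rot: [0.933, 0.107, 0.342, -0.037]
contact_force: [-22.4, -8.6, 19.4]
opening: 0.288
finger_force: 53.0
```

```bash
python3 -m handwheel '[[0,0,-0.002,0,0,0,-1],[0,0,-0.002,0,0,0,1],[0,0,-0.002,0,0,0,1],[0,0,-0.002,0,0,0,1],[0,0,-0.002,0,0,0,1],[0,0,-0.002,0,0,0,1],[0,0,-0.1,0,0,0,1],[0,0,-0.2,0,0,0,1],[0,0,-0.3,0,0,0,1],[0,0,-0.35,0,0,0,1],[0,0,-0.35,0,0,0,1],[0,0,-0.35,0,0,0,1]]'
python3 - <<'E'
from h import *
W=eyes.read_camera("wrist");T=eyes.read_camera("top");S=eyes.read_camera("side")
kt,a,_=blob(T,[100,110,50],[130,255,255],(215,143,250,170));print("knob px",kt,a)
f=lambda im,w:cv2.resize(im[w[1]:w[3],w[0]:w[2]],(400,300),interpolation=cv2.INTER_CUBIC)
cv2.imwrite("pics/p5.png",np.hstack([f(T,(200,110,400,260)),f(S,(190,100,310,190))])[:,:,::-1])
E
```

```text
time: 19.12
eef_pos: [0.5267, 0.0254, 0.2127]
tcp_rot: [0.934, 0.106, 0.34, -0.038]
contact_force: [1.2, 0.2, -1.1]
opening: 1.0
finger_force: 0.0
knob px [233.85849057 152.85849057] 106
```

View pics/p5.png

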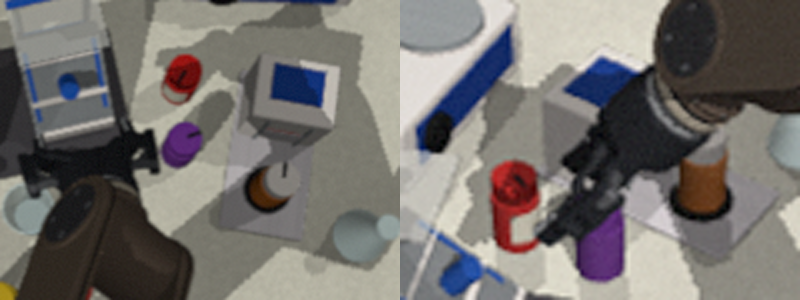

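The top view has the knob back at its home pixel (233.9,152.9), the same as at the start. The jar stands upright on the pad in both views and the gripper is clear.

```bash
python3 -c "
from plant import ctrl; print(ctrl.sign_off())"
```

```text
the job is handed in; nothing more can be done
None
```

I pulled the blue knob fully out, stood the amber jar upright on the pad with its label facing the window, pushed the knob home and handed the job in at about 19 s; the last pictures show knob and jar in place, but no verdict came back.

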